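Find the tired spring mount and push its tag down

ROBOT

A 7-joint arm with a two-finger parallel gripper is mounted at the origin on a cart in front of the work surface, level with it; the furniture and walls round the work are solid. World frame = base frame: x ahead of the robot, y to its left, z up, the work surface at z = 0. Lengths are in m, angles in rad, forces in N, time in s.
With the tool pointing down it reaches from about 0.425 to 0.975 m from the base axis. Payload 16.7 kg.
Tool frame: the origin (TCP) lies between the finger pads; the fingertips stand manip.tcp_to_tips ahead of it and the grasp point (between the pads) lies 5 mm behind it (manip.tcp_to_tips is the distance from the TCP to the fingertips, in m); z points along the fingers, y is the line along which they close (so a half turn about z gives the same grasp; the last joint's range is limited). The gripper opens to 85 mm and grips with 20 to 120 N. Pads are 22 mm wide; open, the fingers measure 114 mm over their backs; the gripper's body (76 mm by 85 mm) begins 54 mm behind the grasp point. The pads swing forward as they close: fully open they stand 13 mm farther back than shut.
Start: joints at [1.067, 0.426, 0.074, 1.606, -0.034, 1.111, -0.067], TCP at [0.234, -0.633, 0.222] pointing down, gripper open.
Joint ranges: [-2.85, 2.85], [-0.5, 2.14], [-1.23, 1.37], [0.21, 2.46], [-1.02, 4.16], [0.16, 2.05], [-2.73, 2.73]. Speed limits (rad/s): [1.89, 1.89, 2.39, 2.39, 3.01, 3.01, 3.01].

INTERFACE

Orientations are given as a rotation vector (axis times angle).
In Python, from station import telemetry, imaging, job, manip gives the robot as it stands.
- The arm moves only by the tool drive_tool, never from a script. Its argument "deltas" is a list of rows, each a list of 6 numbers: the shift along the tool's x, y, z each as a share of 15 cm, from -1 to 1, then the turn, a rotation vector about the tool's x, y, z each as a share of 60 degrees, from -1 to 1. A call has exactly 8 rows; each row is the pose to reach, as a shift and turn from the pose commanded when the call began, along the tool's axes at that moment; what a row does not reach only later rows make up. A row lasts 1/12 s, in which the tool goes at most 41.7 mm and 7.16 degrees, less where a joint would pass 70% of its speed; a pose out of reach is approached as far as the arm can. A call with a number of a shift or a turn outside -1 to 1 is refused whole. A call with a gripper value outside its range is refused whole. "grip" is the gripper command: -1 is shut, 1 is fully open, values between are in proportion, set as the call begins (left out, the last holds). The fingers move at their own pace and stop on an object; the grip force is fixed at half the most. Time passes only in rows, so rows that repeat a pose let the fingers close, or fill a call up. It gives the time, the measured TCP pose, the force, the opening and the grip force at its end, in the units of the state.
- telemetry.observe(): the state, without advancing time (a new reading comes with each control period).
- imaging.get_image(name): name is "scene" or "side" or "wrist"; returns (picture, depth): 400x640x3 uint8, blue, green, red; 400x640 float32, m along the optical axis (not along the pixel's ray), 0 where there is no reading.
- imaging.camera_params(name): a dict with "mtx" (3x3 intrinsics, pixels), "dist" ([k1, k2, p1, p2, k3] as OpenCV has them; the pictures are not rectified), "pose" (4x4, takes a point from camera to world coordinates). Camera axes: x right, y down, z forward; pixel columns grow to the right and rows downward; lengths in m; the calibration is good to about 2 mm. A picture is of the moment at which its call begins: read the wrist's pose just before it. camera_params takes no time and is no camera call; for the wrist camera it gives the pose at the moment of the call.
- job.sign_off(): hands the job in; it is judged then, once.
The state is a dict: "t": time; "joints": joint angles; "joint_vel": joint speeds; "tau": joint torques, N m; "tool_pos": TCP position; "tool_rot": TCP orientation; "contact_force": force on the tool from outside, world axes, zero at the start; "moment": the same for the moment, N m; "opening": opening from 0.0 (shut) to 1.0 (fully open); "grip_force": force on a finger pad.
Only numpy, scipy, OpenCV 4.12 (cv2) and the standard library are available. Lean on these libraries where they do the work, as an engineer would, in place of code of your own. Each camera call takes 0.05 s, during which the arm holds its last target. There are 200 camera calls.

TASK

One of the three spring mounts on the bed rail has gone soft and is to be marked for replacement. Press down the rubber pads one after another with the fingertips, from the left one to the right one as the robot sees them, until each clearly gives, to feel which is softest; then push the tag in front of that mount down flat, leaving the other two tags standing. Only press and push: nothing is to be picked up, and the loose things on and around the rail stay where they are.

Things in the scene. Friction and masses are not known exactly. Their poses are not given: they have to be found in the camera images.
- rail: grey steel bed rail bolted to the bench, 92 mm deep (its x), 390 mm long (its y) without the two end feet, 30 mm high; origin at the centre of its underside; its -x side, where the tags are hinged, faces the robot. It carries three look-alike spring mounts in a row, 125 mm apart along its y: square foot, open coil spring, and a round cap with a black rubber pad on top.
- pad_left (a point): centre of the top of the left (+y end of the rail) mount's rubber pad as it stands unpressed, 100 mm above the bench; the pad is 52 mm across. The point belongs to the rail and does not sink with the pad. A pad goes straight down, at most 14 mm, and springs back; sound springs need about 1 N for each mm, the tired one less than half of that. Which place has the tired one differs from start to start and cannot be seen.
- pad_middle (a point): centre of the top of the middle mount's rubber pad as it stands unpressed, 100 mm above the bench; the pad is 52 mm across. The point belongs to the rail and does not sink with the pad. A pad goes straight down, at most 14 mm, and springs back; sound springs need about 1 N for each mm, the tired one less than half of that. Which place has the tired one differs from start to start and cannot be seen.
- pad_right (a point): centre of the top of the right (-y end of the rail) mount's rubber pad as it stands unpressed, 100 mm above the bench; the pad is 52 mm across. The point belongs to the rail and does not sink with the pad. A pad goes straight down, at most 14 mm, and springs back; sound springs need about 1 N for each mm, the tired one less than half of that. Which place has the tired one differs from start to start and cannot be seen.
- tag_left (a joint): hinge of the left mount's tag: 0 rad when the tag slants up at 34 degrees towards the robot, 0.60 rad when it lies down flat, level, on its stop. It stays where it is left; about 2 N at its outer end moves it.
- tag_left_face (a point): point on the upper face of the left mount's tag, 45 mm from its hinge; moves with the tag. The tag is a plain brass plate 34 mm wide, 64 mm long, 3 mm thick, hinged along the rail's front top edge. Standing, this point is about 85 mm in front of the pad's centre (along the rail's -x) and 53 mm above the bench; lying flat, 94 mm in front and 28 mm above the bench.
- tag_middle (a joint): hinge of the middle mount's tag: 0 rad when the tag slants up at 34 degrees towards the robot, 0.60 rad when it lies down flat, level, on its stop. It stays where it is left; about 2 N at its outer end moves it.
- tag_middle_face (a point): point on the upper face of the middle mount's tag, 45 mm from its hinge; moves with the tag. The tag is a plain brass plate 34 mm wide, 64 mm long, 3 mm thick, hinged along the rail's front top edge. Standing, this point is about 85 mm in front of the pad's centre (along the rail's -x) and 53 mm above the bench; lying flat, 94 mm in front and 28 mm above the bench.
- tag_right (a joint): hinge of the right mount's tag: 0 rad when the tag slants up at 34 degrees towards the robot, 0.60 rad when it lies down flat, level, on its stop. It stays where it is left; about 2 N at its outer end moves it.
- tag_right_face (a point): point on the upper face of the right mount's tag, 45 mm from its hinge; moves with the tag. The tag is a plain brass plate 34 mm wide, 64 mm long, 3 mm thick, hinged along the rail's front top edge. Standing, this point is about 85 mm in front of the pad's centre (along the rail's -x) and 53 mm above the bench; lying flat, 94 mm in front and 28 mm above the bench.
- steel_block_2: plain steel block, 20 x 60 x 23 mm, loose on the rail between two mounts; origin at the centre of its underside. To be left where it is
- wrench_3: small double-ended spanner, 23 x 160 x 8 mm, loose on the bench just behind the rail; origin at the centre of its underside. To be left where it is
- marker_1: marker pen, white barrel, 17 x 135 x 16 mm, loose on the bench in front of the rail, between the robot and the tags; origin at the centre of its underside. To be left where it is
- electrical_tape: roll of black tape, 62 mm across, 19 mm high, loose on the bench behind the rail; origin at the centre of its underside. To be left where it is
- bolt_jar: clear jar with a dark lid, 70 mm across, 86 mm high, loose on the bench behind the rail; origin at the centre of its underside. To be left where it is
- pipe_flange: brown pipe flange, 49 x 114 x 60 mm, loose on the bench to the right of the rail; origin at the centre of its underside. To be left where it is

How it is judged:
On the way, in this order (a step that is already met when the one before it is completed fails the run):
1. the left mount's pad is pressed down by 3 mm or more (((horizontal distance between cap_a_c0 and pad_left below 0.02 m and z of cap_a_c0 in the frame of pad_left below -0.0255 m) or (horizontal distance between cap_b_c0 and pad_left below 0.02 m and z of cap_b_c0 in the frame of pad_left below -0.0255 m) or (horizontal distance between cap_c_c0 and pad_left below 0.02 m and z of cap_c_c0 in the frame of pad_left below -0.0255 m))), for 0.1 s.
2. the middle mount's pad is pressed down by 3 mm or more (((horizontal distance between cap_a_c0 and pad_middle below 0.02 m and z of cap_a_c0 in the frame of pad_middle below -0.0255 m) or (horizontal distance between cap_b_c0 and pad_middle below 0.02 m and z of cap_b_c0 in the frame of pad_middle below -0.0255 m) or (horizontal distance between cap_c_c0 and pad_middle below 0.02 m and z of cap_c_c0 in the frame of pad_middle below -0.0255 m))), for 0.1 s.
3. the right mount's pad is pressed down by 3 mm or more (((horizontal distance between cap_a_c0 and pad_right below 0.02 m and z of cap_a_c0 in the frame of pad_right below -0.0255 m) or (horizontal distance between cap_b_c0 and pad_right below 0.02 m and z of cap_b_c0 in the frame of pad_right below -0.0255 m) or (horizontal distance between cap_c_c0 and pad_right below 0.02 m and z of cap_c_c0 in the frame of pad_right below -0.0255 m))), for 0.1 s.
4. the tag of the softest mount is pushed down flat, the others still stand (((horizontal distance between cap_a_c0 and pad_left below 0.02 m and value of joint tag_left above 0.45 rad and value of joint each of tag_middle, tag_right below 0.2 rad) or (horizontal distance between cap_a_c0 and pad_middle below 0.02 m and value of joint tag_middle above 0.45 rad and value of joint each of tag_left, tag_right below 0.2 rad) or (horizontal distance between cap_a_c0 and pad_right below 0.02 m and value of joint tag_right above 0.45 rad and value of joint each of tag_left, tag_middle below 0.2 rad))), for 0.2 s.
At the end, for the whole second after the job is handed in: The tag of the softest mount lies flat (hinge above 0.45 of 0.60 rad), the other two tags still stand (below 0.20 rad), and no loose thing has moved by more than 30 mm (((horizontal distance between cap_a_c0 and pad_left below 0.02 m and value of joint tag_left above 0.45 rad and value of joint each of tag_middle, tag_right below 0.2 rad) or (horizontal distance between cap_a_c0 and pad_middle below 0.02 m and value of joint tag_middle above 0.45 rad and value of joint each of tag_left, tag_right below 0.2 rad) or (horizontal distance between cap_a_c0 and pad_right below 0.02 m and value of joint tag_right above 0.45 rad and value of joint each of tag_left, tag_middle below 0.2 rad)) and distance of each of steel_block_2, wrench_3, marker_1, electrical_tape, bolt_jar, pipe_flange from where it was at the start of the episode below 0.03 m); the robot touches nothing.
It fails at once if the tag of a mount that is not the softest is pushed down (past 0.20 rad) ((not (horizontal distance between cap_a_c0 and pad_left below 0.02 m) and value of joint tag_left above 0.2 rad) or (not (horizontal distance between cap_a_c0 and pad_middle below 0.02 m) and value of joint tag_middle above 0.2 rad) or (not (horizontal distance between cap_a_c0 and pad_right below 0.02 m) and value of joint tag_right above 0.2 rad)).
It fails at once if a pad is gripped and pulled up by more than 2.5 mm ((horizontal distance between cap_a_c0 and pad_left below 0.02 m and z of cap_a_c0 in the frame of pad_left above -0.02 m) or (horizontal distance between cap_a_c0 and pad_middle below 0.02 m and z of cap_a_c0 in the frame of pad_middle above -0.02 m) or (horizontal distance between cap_a_c0 and pad_right below 0.02 m and z of cap_a_c0 in the frame of pad_right above -0.02 m) or (horizontal distance between cap_b_c0 and pad_left below 0.02 m and z of cap_b_c0 in the frame of pad_left above -0.02 m) or (horizontal distance between cap_b_c0 and pad_middle below 0.02 m and z of cap_b_c0 in the frame of pad_middle above -0.02 m) or (horizontal distance between cap_b_c0 and pad_right below 0.02 m and z of cap_b_c0 in the frame of pad_right above -0.02 m) or (horizontal distance between cap_c_c0 and pad_left below 0.02 m and z of cap_c_c0 in the frame of pad_left above -0.02 m) or (horizontal distance between cap_c_c0 and pad_middle below 0.02 m and z of cap_c_c0 in the frame of pad_middle above -0.02 m) or (horizontal distance between cap_c_c0 and pad_right below 0.02 m and z of cap_c_c0 in the frame of pad_right above -0.02 m)).
It fails at once if a loose thing is picked up or shoved by more than 30 mm (distance of any of steel_block_2, wrench_3, marker_1, electrical_tape, bolt_jar, pipe_flange from where it was at the start of the episode above 0.03 m).
It also fails if it takes over 51 s, if anything falls off the work surface, if the arm or the gripper's body presses on something with over 40 N, if the wrist force passes 120 N, or if a joint passes its speed limit or range.

## Working session

There is one attempt and no reset: what is moved stays moved. The work goes in short steps, Python scripts to look and compute and a tool call to move; the robot and the scene stay as the last step left them, time stands still between calls to the robot, and variables do not carry over. Pictures are saved under pics/ and viewed, at most 10 in all, crops included, and the job is handed in when it is done.

Besides the shell and the picture viewer there is one more tool, called after "Request:" by a JSON object that holds its "op" and its "data". drive_tool: Moves the arm, as the interface text tells. Its arguments: {"type":"object","properties":{"deltas":{"type":"array","items":{"type":"array","items":{"type":"number"}}},"grip":{"type":"number"}},"required":["deltas"]}

```bash
mkdir -p pics; cat > h.py <<'E'
import numpy as np, cv2
from station import telemetry, imaging, job, manip
from scipy.spatial.transform import Rotation as R
def shot(n,f):
    p=imaging.camera_params(n); im,d=imaging.get_image(n)
    cv2.imwrite('pics/%s.png'%f,im); np.savez('pics/%s.npz'%f,d=d,**{k:np.array(p[k]) for k in('mtx','dist','pose')})
def px(f,u,v,z=None):
    "pixel to world, by depth or on the plane of height z"
    a=np.load('pics/%s.npz'%f); q=cv2.undistortPoints(np.array([[[u,v]]],float),a['mtx'],a['dist'])[0,0]
    r=np.array([q[0],q[1],1]); P=a['pose']
    if z is None:
        w=a['d'][int(v)-1:int(v)+2,int(u)-1:int(u)+2]; s=np.median(w[w>0])
    else: s=(z-P[2,3])/(P[:3,:3]@r)[2]
    return P[:3,:3]@r*s+P[:3,3]
E
python3 - <<'E'
from h import *
shot('scene','s1'); shot('side','d1')
s=telemetry.observe(); print(s, manip.tcp_to_tips)
print(R.from_rotvec(s['tool_rot']).as_matrix().round(3))
E
```

```text
{'t': 0.1, 'joints': array([ 1.066504  ,  0.4266794 ,  0.07385671,  1.60656428, -0.03407265,
        1.11079065, -0.06708642]), 'joint_vel': array([ 0.00092552, -0.00068172, -0.00057012, -0.00248033, -0.00104946,
        0.00125526, -0.0003373 ]), 'tau': array([ 9.69849323e-03, -9.51533175e+01,  3.77250195e+00, -4.64397275e+01,
        1.97526708e-02,  6.44579617e-03, -1.87868511e-05]), 'tool_pos': array([ 0.23432046, -0.63260904,  0.22106472]), 'tool_rot': array([-3.09117111e+00, -5.54171612e-01,  4.96357630e-04]), 'contact_force': array([-0.62842545,  0.82421701,  1.02533266]), 'moment': array([-0.03168106, -0.01885083, -0.00757612]), 'grip_force': 0.0, 'opening': 1.0052836430813508} 0.014
[[ 0.938  0.347 -0.001]
 [ 0.347 -0.938  0.001]
 [-0.    -0.001 -1.   ]]
```

View pics/s1.png

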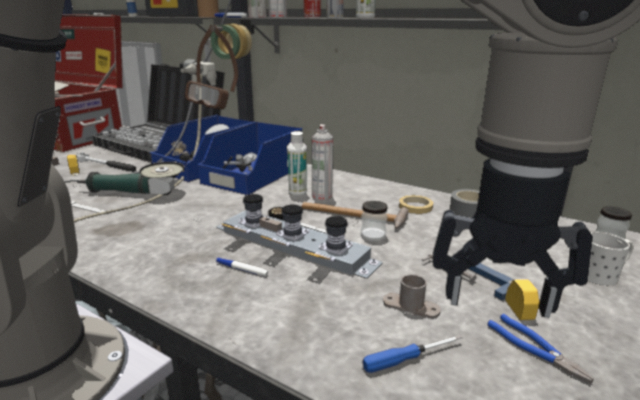

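View pics/d1.png

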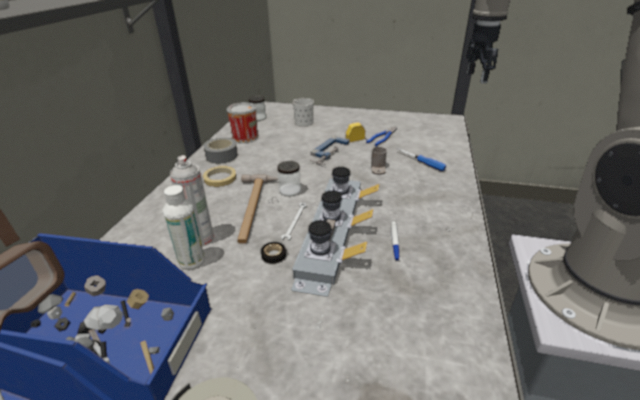

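The scene view shows the three pads at about (253,199), (292,212) and (336,225), with the marker in front. The side view shows pads at (320,229), (332,200) and (341,174), with the tags towards the robot. I'll enlarge both.

```bash
python3 - <<'E'
from h import *
a=cv2.imread('pics/s1.png')[180:300,205:405]; b=cv2.imread('pics/d1.png')[155:305,270:420]
c=np.hstack([cv2.resize(a,(480,288),interpolation=2),np.zeros((288,0,3),np.uint8)])
cv2.imwrite('pics/c1.png',cv2.resize(a,(800,480),interpolation=2)); cv2.imwrite('pics/c2.png',cv2.resize(b,(600,600),interpolation=2))
for u,v in[(253,198),(292,210),(336,222)]: print('s',px('s1',u,v),px('s1',u,v,.1))
for u,v in[(320,229),(332,200),(341,174)]: print('d',px('d1',u,v),px('d1',u,v,.1))
E
```

```text
s [0.58582109 0.02885064 0.09686708] [0.58015071 0.02374329 0.1       ]
s [ 0.58105422 -0.09820042  0.096444  ] [ 0.57466255 -0.10297105  0.1       ]
s [ 0.5814666  -0.22148535  0.09698116] [ 0.57603102 -0.22469827  0.1       ]
d [0.58835216 0.04373267 0.10139955] [0.5887779  0.04200613 0.1       ]
d [ 0.58591538 -0.07084726  0.10109816] [ 0.58624406 -0.0724447   0.1       ]
d [ 0.58792108 -0.19767697  0.10025407] [ 0.58799798 -0.19810821  0.1       ]
```

View pics/c1.png

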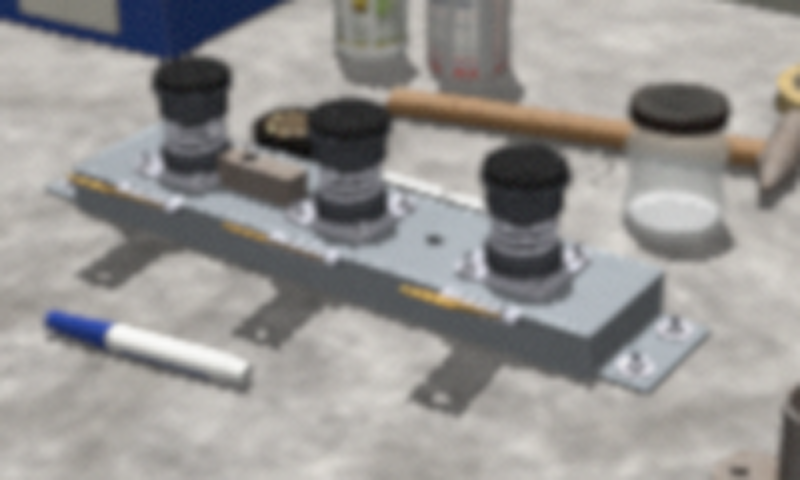

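View pics/c2.png

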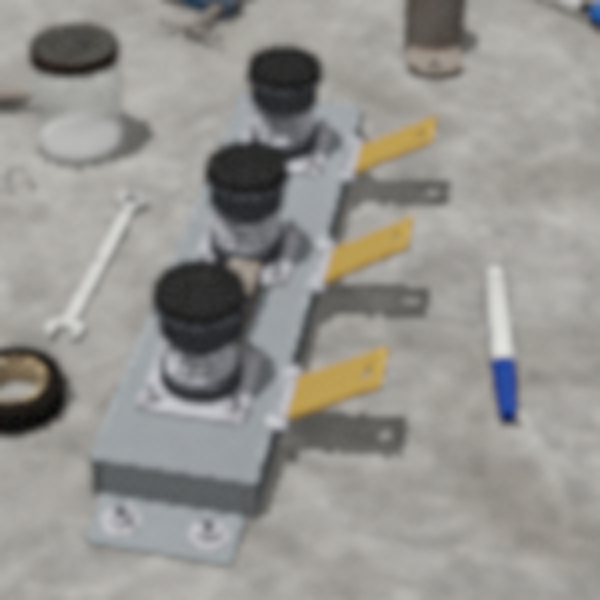

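The crops show pad tops at scene px (253,198.5), (292,209) and (336.5,221), and side px (320,228), (332,197) and (341,172). All three tags are standing, and the block lies between the left and middle mounts. The marker is clear of the tags. I'll refine the pad positions from the depth clouds.

```bash
cat >> h.py <<'E'
def cloud(f):
    a=np.load('pics/%s.npz'%f); d=a['d']; v,u=np.nonzero(d>0)
    q=cv2.undistortPoints(np.stack([u,v],1)[:,None].astype(float),a['mtx'],a['dist'])[:,0]
    return (np.c_[q,np.ones(len(q))]*d[v,u][:,None])@a['pose'][:3,:3].T+a['pose'][:3,3]
E
python3 - <<'E'
from h import *
for f in('s1','d1'):
    C=cloud(f)
    for y0 in(.04,-.085,-.21):
        m=C[(abs(C[:,0]-.585)<.045)&(abs(C[:,1]-y0)<.05)&(C[:,2]>.09)&(C[:,2]<.115)]
        if len(m): print(f,len(m),m.min(0).round(4),m.max(0).round(4),m.mean(0).round(4))
    m=C[(C[:,0]>.45)&(C[:,0]<.545)&(abs(C[:,1]+.08)<.2)&(C[:,2]>.035)&(C[:,2]<.08)]
    for y0 in(.04,-.085,-.21):
        k=m[abs(m[:,1]-y0)<.05]
        if len(k): print('tag',len(k),k.min(0).round(3),k.max(0).round(3),k.mean(0).round(3))
for q in[(253,198.5),(292.25,209.25),(336.5,221.25)]: print(px('s1',*q,.1))
for q in[(320,227.75),(331.75,196.75),(341.25,172.25)]: print(px('d1',*q,.1))
C=cloud('s1'); m=C[(C[:,0]>.4)&(C[:,0]<.7)&(C[:,1]>-.3)&(C[:,1]<.1)]; print(len(m), np.percentile(m[:,2],[5,50]))
E
```

```text
s1 165 [0.5606 0.0076 0.09  ] [0.6128 0.0563 0.0995] [0.5825 0.029  0.096 ]
s1 186 [ 0.5596 -0.1169  0.09  ] [ 0.6107 -0.068   0.0996] [ 0.5823 -0.0955  0.0963]
s1 221 [ 0.5612 -0.2425  0.0901] [ 0.6114 -0.1902  0.1006] [ 0.5828 -0.2195  0.0965]
tag 33 [0.483 0.014 0.036] [0.522 0.048 0.06 ] [0.497 0.026 0.051]
tag 29 [ 0.485 -0.11   0.036] [ 0.522 -0.075  0.062] [ 0.495 -0.098  0.054]
tag 45 [ 0.483 -0.234  0.036] [ 0.523 -0.201  0.059] [ 0.497 -0.221  0.051]
d1 363 [0.5652 0.0087 0.09  ] [0.616  0.062  0.1037] [0.5896 0.0404 0.0994]
d1 268 [ 0.5649 -0.115   0.09  ] [ 0.6159 -0.0624  0.1033] [ 0.5898 -0.084   0.0992]
d1 200 [ 0.5657 -0.2406  0.0904] [ 0.6158 -0.1879  0.1037] [ 0.5898 -0.2084  0.0992]
tag 211 [0.489 0.016 0.035] [0.534 0.052 0.064] [0.511 0.035 0.049]
tag 154 [ 0.489 -0.109  0.035] [ 0.534 -0.072  0.065] [ 0.511 -0.09   0.05 ]
tag 116 [ 0.488 -0.234  0.035] [ 0.533 -0.197  0.064] [ 0.51  -0.214  0.049]
[0.57762773 0.0215706  0.1       ]
[ 0.57855369 -0.10086216  0.1       ]
[ 0.58001875 -0.22360974  0.1       ]
[0.58976952 0.03778141 0.1       ]
[ 0.58969105 -0.0860774   0.1       ]
[ 0.58905859 -0.20737813  0.1       ]
11561 [-0.00381362  0.0001418 ]
```

Request:
{"op": "drive_tool", "data": {"deltas": [[0.12,-0.11,0,0,0,0.04],[0.25,-0.22,0,0,0,0.08],[0.37,-0.33,0,0,0,0.12],[0.5,-0.45,0,0,0,0.17],[0.62,-0.56,0,0,0,0.21],[0.75,-0.67,0,0,0,0.25],[0.87,-0.78,0,0,0,0.3],[1,-0.89,0,0,0,0.338]], "grip": -1}}

```text
t: 0.77
tool_pos: [0.3289, -0.4544, 0.2215]
tool_rot: [-3.141, 0.003, 0.001]
contact_force: [0.6, 0.0, 0.5]
opening: -0.003
grip_force: 0.0
```

Request:
{"op": "drive_tool", "data": {"deltas": [[0.07,-0.13,0,0,0,0],[0.14,-0.26,0,0,0,0],[0.22,-0.4,0,0,0,0],[0.3,-0.55,0,0,0,0],[0.38,-0.7,0,0,0,0],[0.46,-0.85,0,0,0,0],[0.54,-1,0,0,0,0],[0.54,-1,0,0,0,0]]}}

```text
t: 1.43
tool_pos: [0.4119, -0.3012, 0.2216]
tool_rot: [-3.14, -0.01, -0.001]
contact_force: [1.3, -0.3, 1.0]
opening: 0.002
grip_force: 0.0
```

Request:
{"op": "drive_tool", "data": {"deltas": [[0.07,-0.13,0,0,0,0],[0.14,-0.26,0,0,0,0],[0.22,-0.4,0,0,0,0],[0.3,-0.55,0,0,0,0],[0.38,-0.7,0,0,0,0],[0.46,-0.85,0,0,0,0],[0.54,-1,0,0,0,0],[0.54,-1,0,0,0,0]]}}

```text
t: 2.1
tool_pos: [0.4924, -0.1512, 0.2216]
tool_rot: [-3.14, -0.009, -0.001]
contact_force: [-0.4, 1.2, -0.2]
opening: -0.003
grip_force: 0.0
```

Request:
{"op": "drive_tool", "data": {"deltas": [[0.07,-0.13,0,0,0,0],[0.14,-0.26,0,0,0,0],[0.22,-0.4,0,0,0,0],[0.3,-0.55,0,0,0,0],[0.38,-0.7,0,0,0,0],[0.46,-0.85,0,0,0,0],[0.54,-1,0,0,0,0],[0.54,-1,0,0,0,0]]}}

```text
t: 2.77
tool_pos: [0.5728, -0.0008, 0.2215]
tool_rot: [-3.14, -0.009, -0.0]
contact_force: [-0.8, 1.1, -0.2]
opening: -0.003
grip_force: 0.0
```

Request:
{"op": "drive_tool", "data": {"deltas": [[0.05,-0.1,0.05,0,0,0],[0.1,-0.23,0.15,0,0,0],[0.1,-0.23,0.25,0,0,0],[0.1,-0.23,0.35,0,0,0],[0.1,-0.23,0.45,0,0,0],[0.1,-0.23,0.53,0,0,0],[0.1,-0.23,0.58,0,0,0],[0.1,-0.23,0.58,0,0,0]]}}

```text
t: 3.43
tool_pos: [0.5855, 0.0286, 0.1332]
tool_rot: [3.141, 0.001, -0.004]
contact_force: [-0.6, -0.8, -0.4]
opening: -0.002
grip_force: 0.0
```

```bash
cat >> h.py <<'E'
def feel(n=6):
    F=[];Z=[]
    for _ in range(n):
        imaging.get_image('wrist'); s=telemetry.observe(); F.append(s['contact_force']); Z.append(s['tool_pos'])
    print('F',np.mean(F,0).round(2),'sd',np.std(F,0).round(2),'pos',np.mean(Z,0).round(4))
E
python3 - <<'E'
from h import *
feel(4); shot('wrist','w1'); shot('side','d2')
a=cv2.imread('pics/w1.png'); b=cv2.imread('pics/d2.png')[120:270,250:410]
cv2.imwrite('pics/m1.png',np.hstack([cv2.resize(a,(400,250)),cv2.resize(b,(400,375))[:250]]) )
E
```

```text
F [0.34 0.22 0.32] sd [0.23 0.7  0.73] pos [0.5866 0.0289 0.1351]
```

View pics/m1.png

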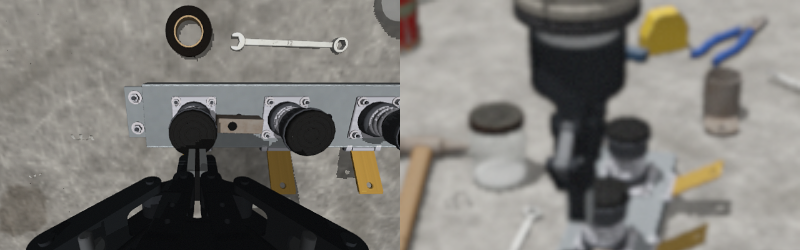

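The wrist view shows the shut fingertips over the left pad at about (192,130) in the half-scale picture. The other two pads are to the right and all tags are standing. I'll check the pad centres with wrist depth.

```bash
python3 - <<'E'
from h import *
C=cloud('w1')
for y0 in(.034,-.0905,-.2155):
    m=C[(abs(C[:,0]-.588)<.05)&(abs(C[:,1]-y0)<.05)&(C[:,2]>.094)&(C[:,2]<.106)]
    if len(m): print(len(m),np.percentile(m,[1,50,99],axis=0).round(4).tolist())
    k=C[(C[:,0]>.45)&(C[:,0]<.535)&(abs(C[:,1]-y0)<.05)&(C[:,2]>.035)&(C[:,2]<.08)]
    if len(k): print(' tag',len(k),np.percentile(k,[1,50,99],axis=0).round(4).tolist())
E
```

```text
4170 [[0.5725, 0.01, 0.0958], [0.5959, 0.0342, 0.0998], [0.617, 0.0571, 0.1014]]
4549 [[0.5697, -0.1135, 0.0947], [0.5945, -0.0891, 0.0997], [0.6171, -0.0666, 0.1013]]
 tag 2146 [[0.4913, -0.1082, 0.0353], [0.5123, -0.0917, 0.0487], [0.5328, -0.0745, 0.0624]]
6 [[0.5803, -0.1932, 0.0941], [0.5862, -0.1912, 0.0947], [0.5893, -0.1895, 0.095]]
 tag 2197 [[0.4887, -0.233, 0.0353], [0.5099, -0.2151, 0.0478], [0.5311, -0.1987, 0.0602]]
```

Request:
{"op": "drive_tool", "data": {"deltas": [[0.02,-0.03,0.03,0,0,0],[0.02,-0.03,0.07,0,0,0],[0.02,-0.03,0.1,0,0,0],[0.02,-0.03,0.13,0,0,0],[0.02,-0.03,0.16,0,0,0],[0.02,-0.03,0.19,0,0,0],[0.02,-0.03,0.19,0,0,0],[0.02,-0.03,0.19,0,0,0]]}}

```text
t: 4.4
tool_pos: [0.5892, 0.0335, 0.1059]
tool_rot: [-3.142, -0.001, 0.001]
contact_force: [0.5, -0.4, -0.3]
opening: -0.004
grip_force: 0.0
```

```bash
python3 -c "
from h import *
feel()"
```

```text
F [ 0.07 -0.29  0.11] sd [0.3  0.4  0.33] pos [0.5895 0.0336 0.1064]
```

No contact yet. I'll step down in small increments.

Request:
{"op": "drive_tool", "data": {"deltas": [[0,0,0.01,0,0,0],[0,0,0.02,0,0,0],[0,0,0.03,0,0,0],[0,0,0.035,0,0,0],[0,0,0.04,0,0,0],[0,0,0.04,0,0,0],[0,0,0.04,0,0,0],[0,0,0.04,0,0,0]]}}

```text
t: 5.37
tool_pos: [0.5894, 0.0336, 0.1003]
tool_rot: [-3.142, -0.001, -0.0]
contact_force: [0.1, 0.1, 0.3]
opening: 0.001
grip_force: 0.0
```

```bash
python3 -c "
from h import *
print(manip.tcp_to_tips)
feel()
shot('side','d3')
b=cv2.imread('pics/d3.png')[165:265,270:390]
cv2.imwrite('pics/m2.png',cv2.resize(b,(720,600),interpolation=2))"
```

```text
0.014
F [-0.01  0.15 -0.1 ] sd [0.38 0.37 0.68] pos [0.5894 0.0336 0.1003]
```

View pics/m2.png

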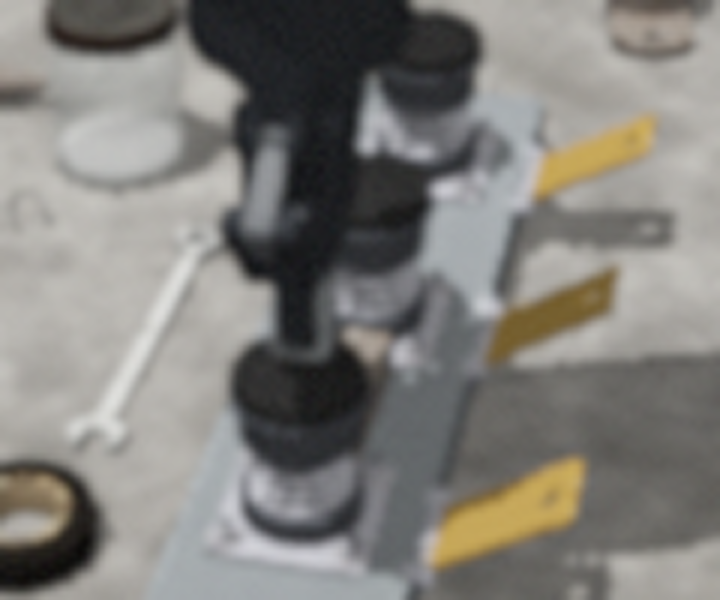

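The fingertips end at about (300,355) in the crop, just above the pad centre (300,385), so they are still hovering. I'll keep going down.

Request:
{"op": "drive_tool", "data": {"deltas": [[0,0,0.005,0,0,0],[0,0,0.01,0,0,0],[0,0,0.015,0,0,0],[0,0,0.02,0,0,0],[0,0,0.025,0,0,0],[0,0,0.03,0,0,0],[0,0,0.03,0,0,0],[0,0,0.03,0,0,0]]}}

```text
t: 6.38
tool_pos: [0.5893, 0.0336, 0.0957]
tool_rot: [-3.142, -0.001, 0.0]
contact_force: [-0.7, -0.6, 0.4]
opening: -0.002
grip_force: 0.0
```

```bash
python3 -c "
from h import *
feel()"
```

```text
F [ 0.13 -0.26 -0.09] sd [0.4  0.19 0.48] pos [0.5894 0.0336 0.0958]
```

```bash
python3 - <<'E'
from h import *
shot('wrist','w4'); shot('side','d4'); shot('scene','s4'); s=telemetry.observe(); print(s['joints'].round(3),s['tau'].round(2),s['moment'])
for f in('d1','d3','d4','s1','s4','w4'):
    C=cloud(f); m=C[(np.hypot(C[:,0]-.59,C[:,1]-.034)<.028)&(C[:,2]>.05)&(C[:,2]<.3)]
    print(f,len(m),np.histogram(m[:,2],np.arange(.05,.14,.005))[0])
    m=C[(np.hypot(C[:,0]-.59,C[:,1]+.0905)<.028)&(C[:,2]>.05)&(C[:,2]<.3)]
    print('  mid',np.histogram(m[:,2],np.arange(.05,.14,.005))[0])
a=cv2.imread('pics/s4.png')[150:250,195:325]; b=cv2.imread('pics/d4.png')[175:265,275:365]; c=cv2.imread('pics/w4.png')[150:400,180:430]
cv2.imwrite('pics/m3.png',np.vstack([np.hstack([cv2.resize(a,(390,300),interpolation=2),cv2.resize(b,(300,300),interpolation=2)]),np.hstack([cv2.resize(c,(300,300)),np.zeros((300,390,3),np.uint8)])]))
E
```

```text
[ 0.044  0.444 -0.264  1.894  0.154  0.823 -1.871] [-0.000e+00 -8.799e+01 -3.330e+00 -3.752e+01  2.000e-02  0.000e+00
  0.000e+00] [-0.04843435  0.06375925 -0.01287702]
d1 565 [ 27  36  27   6  26  34  40   9  55  74 231   0   0   0   0   0   0]
  mid [ 16  34  23   5  19  33  33  15  52  51 164   0   0   0   0   0   0]
d3 921 [ 33  36  27   6  23  38  38  15  49  72 191   0  11  13  22  20  25]
  mid [ 23  27  19   3  13  30  22  10  34  36 109   0   0   0   0   0   0]
d4 890 [ 27  37  22  11  25  40  35  11  55  63 177   9  11  23  16  28  22]
  mid [ 23  26  18   5  16  25  23   8  32  37 106   0   0   0   0   0   0]
s1 351 [ 24  23  20  17  32  29  21  28  36 121   0   0   0   0   0   0   0]
  mid [ 29  24  28  14  33  43  25  30  34 141   0   0   0   0   0   0   0]
s4 937 [ 24  22  17  14  34  29  25  33  29 104   6  11  19  23  23  19  19]
  mid [ 26  23  29  14  34  39  28  33  40 137   0   0   0   0   0   0   0]
w4 26828 [  92    9    0    1   82   17    0    4  322 2654 1473   11  188  263
  309  335  366]
  mid [ 178  214  235    5  321  357  198  125  691 4255 2500    0    0    0
    0    0    0]
```

View pics/m3.png

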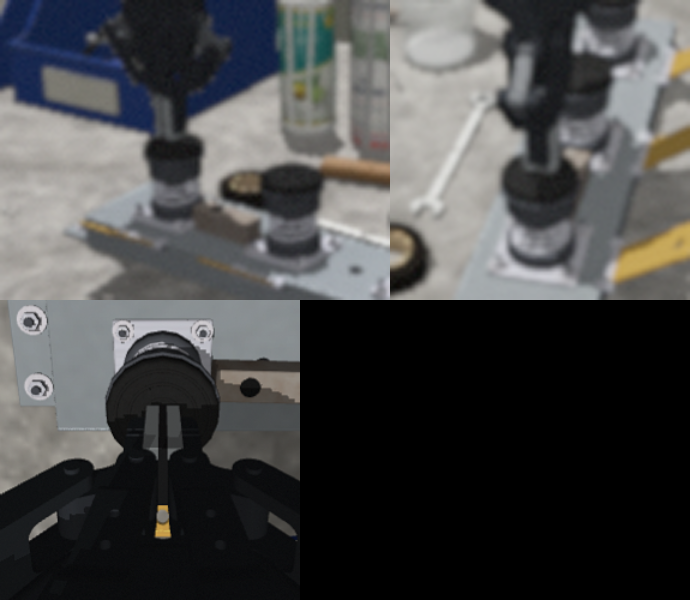

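The cloud shows the pad still unsunk at about 0.100 and the fingertips right at its top. So the tips stand roughly at TCP height, not 14 mm ahead of it. I'll continue by feel.

Request:
{"op": "drive_tool", "data": {"deltas": [[0,0,0.005,0,0,0],[0,0,0.01,0,0,0],[0,0,0.015,0,0,0],[0,0,0.02,0,0,0],[0,0,0.025,0,0,0],[0,0,0.03,0,0,0],[0,0,0.03,0,0,0],[0,0,0.03,0,0,0]]}}

```text
t: 7.5
tool_pos: [0.5894, 0.0336, 0.0912]
tool_rot: [-3.142, -0.001, 0.0]
contact_force: [-0.4, -0.9, -0.5]
opening: -0.002
grip_force: 0.0
```

```bash
python3 -c "
from h import *
feel(4)"
```

```text
F [-0.03 -0.08 -0.19] sd [0.44 0.38 0.93] pos [0.5894 0.0336 0.0913]
```

```bash
python3 - <<'E'
from h import *
shot('side','d5'); shot('scene','s5'); shot('wrist','w5')
for f in('d1','d4','d5','s1','s5'):
    C=cloud(f)
    for n,y in(('L',.034),('M',-.0905)):
        m=C[(np.hypot(C[:,0]-.589,C[:,1]-y)<.03)]
        print(f,n,np.histogram(m[:,2],np.arange(.08,.132,.004))[0])
# finger points: lowest points above the pad near the tool axis
for f in('d4','d5','s5','w5'):
    C=cloud(f); m=C[(np.hypot(C[:,0]-.589,C[:,1]-.034)<.02)]; m=m[(m[:,2]>.086)&(m[:,2]<.13)]
    for z in np.arange(.086,.13,.006):
        k=m[(m[:,2]>=z)&(m[:,2]<z+.006)]
        if len(k): print(f,round(z,3),len(k),k[:,:2].min(0).round(3),k[:,:2].max(0).round(3))
E
```

```text
d1 L [ 33  14  22  46  66 231   0   0   0   0   0   0]
d1 M [ 24  16  22  41  48 165   0   0   0   0   0   0]
d4 L [ 27  14  28  41  54 175   7   7  12  19  13  20]
d4 M [ 18  10  15  25  33 106   0   0   0   0   0   0]
d5 L [ 27  21  19  47  66 154   8  11  22  13  17  18]
d5 M [ 20  11  16  23  34 100   0   0   0   0   0   0]
s1 L [ 21  21  39  36 109   0   0   0   0   0   0   0]
s1 M [ 23  19  42  38 130   0   0   0   0   0   0   0]
s5 L [18 22 35 39 75 10 15 18 14 21 14 17]
s5 M [ 25  27  34  35 135   0   0   0   0   0   0   0]
d4 0.098 111 [0.57  0.017] [0.609 0.053]
d4 0.104 11 [0.581 0.037] [0.6   0.041]
d4 0.11 15 [0.579 0.025] [0.6   0.045]
d4 0.116 26 [0.579 0.027] [0.6   0.047]
d4 0.122 26 [0.578 0.026] [0.6   0.051]
d4 0.128 11 [0.579 0.036] [0.599 0.048]
d5 0.098 102 [0.57  0.017] [0.609 0.053]
d5 0.104 13 [0.578 0.028] [0.601 0.044]
d5 0.11 28 [0.578 0.028] [0.6   0.048]
d5 0.116 21 [0.578 0.027] [0.6   0.049]
d5 0.122 27 [0.578 0.027] [0.6  0.05]
d5 0.128 11 [0.579 0.027] [0.6   0.048]
s5 0.092 32 [0.569 0.016] [0.608 0.052]
s5 0.098 22 [0.57  0.019] [0.605 0.042]
s5 0.104 24 [0.574 0.021] [0.594 0.047]
s5 0.11 23 [0.573 0.019] [0.595 0.049]
s5 0.116 28 [0.572 0.021] [0.595 0.047]
s5 0.122 24 [0.573 0.02 ] [0.593 0.046]
s5 0.128 9 [0.573 0.021] [0.592 0.034]
w5 0.098 1652 [0.579 0.014] [0.609 0.054]
w5 0.104 174 [0.597 0.021] [0.602 0.046]
w5 0.11 315 [0.597 0.02 ] [0.602 0.047]
w5 0.116 375 [0.596 0.02 ] [0.602 0.047]
w5 0.122 415 [0.596 0.02 ] [0.602 0.047]
w5 0.128 159 [0.597 0.02 ] [0.602 0.047]
```

```bash
python3 - <<'E'
from h import *
for f,t in(('w1',(.5866,.0289,.1351)),('w4',(.5894,.0336,.0958)),('w5',(.5894,.0336,.0913))):
    C=cloud(f)-t; m=C[(abs(C[:,0])<.015)&(abs(C[:,1])<.02)]; print(f,[(round(z,3),int(((m[:,2]>=z)&(m[:,2]<z+.003)).sum())) for z in np.arange(-.04,.04,.003)])
E
```

```text
w1 [(np.float64(-0.04), 15), (np.float64(-0.037), 2155), (np.float64(-0.034), 69), (np.float64(-0.031), 0), (np.float64(-0.028), 0), (np.float64(-0.025), 0), (np.float64(-0.022), 0), (np.float64(-0.019), 0), (np.float64(-0.016), 0), (np.float64(-0.013), 0), (np.float64(-0.01), 0), (np.float64(-0.007), 0), (np.float64(-0.004), 0), (np.float64(-0.001), 0), (np.float64(0.002), 0), (np.float64(0.005), 0), (np.float64(0.008), 0), (np.float64(0.011), 0), (np.float64(0.014), 86), (np.float64(0.017), 131), (np.float64(0.02), 156), (np.float64(0.023), 159), (np.float64(0.026), 190), (np.float64(0.029), 196), (np.float64(0.032), 204), (np.float64(0.035), 223), (np.float64(0.038), 215)]
w4 [(np.float64(-0.04), 0), (np.float64(-0.037), 0), (np.float64(-0.034), 0), (np.float64(-0.031), 0), (np.float64(-0.028), 0), (np.float64(-0.025), 0), (np.float64(-0.022), 0), (np.float64(-0.019), 0), (np.float64(-0.016), 0), (np.float64(-0.013), 0), (np.float64(-0.01), 0), (np.float64(-0.007), 0), (np.float64(-0.004), 0), (np.float64(-0.001), 0), (np.float64(0.002), 1660), (np.float64(0.005), 125), (np.float6
[... 255 characters left out ...]
(0.038), 204)]
w5 [(np.float64(-0.04), 0), (np.float64(-0.037), 0), (np.float64(-0.034), 0), (np.float64(-0.031), 0), (np.float64(-0.028), 0), (np.float64(-0.025), 0), (np.float64(-0.022), 0), (np.float64(-0.019), 0), (np.float64(-0.016), 0), (np.float64(-0.013), 0), (np.float64(-0.01), 0), (np.float64(-0.007), 0), (np.float64(-0.004), 0), (np.float64(-0.001), 0), (np.float64(0.002), 0), (np.float64(0.005), 281), (np.float64(0.008), 1399), (np.float64(0.011), 4), (np.float64(0.014), 102), (np.float64(0.017), 140), (np.float64(0.02), 148), (np.float64(0.023), 172), (np.float64(0.026), 190), (np.float64(0.029), 196), (np.float64(0.032), 195), (np.float64(0.035), 229), (np.float64(0.038), 206)]
```

The wrist cloud shows the fingertips about 13.5 mm above the reported TCP height, so contact is at TCP z ≈ 0.0865. I'll press to about 0.0785.

Request:
{"op": "drive_tool", "data": {"deltas": [[0,0,0.015,0,0,0],[0,0,0.03,0,0,0],[0,0,0.045,0,0,0],[0,0,0.06,0,0,0],[0,0,0.075,0,0,0],[0,0,0.087,0,0,0],[0,0,0.087,0,0,0],[0,0,0.087,0,0,0]]}}

```text
t: 8.52
tool_pos: [0.5897, 0.0336, 0.0785]
tool_rot: [-3.142, -0.001, -0.001]
contact_force: [-2.3, -0.3, 11.4]
opening: -0.001
grip_force: 5.7
```

```bash
python3 -c "
from h import *
feel(5)"
```

```text
F [-2.82 -0.58 11.33] sd [0.46 0.29 0.42] pos [0.5897 0.0336 0.0786]
```

Left pad: 11.3 N at about 8 mm. Next I lift and go to the middle.

Request:
{"op": "drive_tool", "data": {"deltas": [[0,0,-0.06,0,0,0],[0,0,-0.12,0,0,0],[0,0,-0.18,0,0,0],[0,0.2,-0.18,0,0,0],[0,0.4,-0.18,0,0,0],[0,0.6,-0.18,0,0,0],[0,0.83,-0.18,0,0,0],[0,0.83,-0.18,0,0,0]]}}

```text
t: 9.43
tool_pos: [0.5887, -0.0987, 0.1054]
tool_rot: [3.139, -0.01, -0.001]
contact_force: [0.4, -1.1, -0.7]
opening: 0.001
grip_force: 0.0
```

Request:
{"op": "drive_tool", "data": {"deltas": [[0,0,0,0,0,0],[0,0,0.04,0,0,0],[0,0,0.08,0,0,0],[0,0,0.12,0,0,0],[0,0,0.15,0,0,0],[0,0,0.18,0,0,0],[0,0,0.18,0,0,0],[0,0,0.18,0,0,0]]}}

```text
t: 10.1
tool_pos: [0.5895, -0.0902, 0.078]
tool_rot: [-3.141, -0.002, 0.001]
contact_force: [-1.0, 2.2, 5.2]
opening: 0.007
grip_force: 2.4
```

```bash
python3 -c "
from h import *
feel(5)"
```

```text
F [-0.46  3.03  4.21] sd [0.35 0.39 0.78] pos [ 0.5896 -0.0907  0.0784]
```

Middle pad: 4.2 N, clearly softer. Now the right pad.

Request:
{"op": "drive_tool", "data": {"deltas": [[0,0,-0.06,0,0,0],[0,0,-0.12,0,0,0],[0,0,-0.18,0,0,0],[0,0.2,-0.18,0,0,0],[0,0.4,-0.18,0,0,0],[0,0.6,-0.18,0,0,0],[0,0.83,-0.18,0,0,0],[0,0.83,-0.18,0,0,0]]}}

```text
t: 11.02
tool_pos: [0.5884, -0.2237, 0.1061]
tool_rot: [3.138, -0.011, 0.0]
contact_force: [-1.1, -0.4, -0.6]
opening: -0.001
grip_force: 0.0
```

Request:
{"op": "drive_tool", "data": {"deltas": [[0,0,0,0,0,0],[0,0,0.04,0,0,0],[0,0,0.08,0,0,0],[0,0,0.12,0,0,0],[0,0,0.15,0,0,0],[0,0,0.18,0,0,0],[0,0,0.18,0,0,0],[0,0,0.18,0,0,0]]}}

```text
t: 11.68
tool_pos: [0.5899, -0.2143, 0.0783]
tool_rot: [-3.141, -0.003, -0.0]
contact_force: [-3.7, 1.3, 13.9]
opening: -0.003
grip_force: 6.8
```

```bash
python3 -c "
from h import *
feel(5)"
```

```text
F [-3.85  2.26 13.34] sd [0.18 0.33 0.24] pos [ 0.5899 -0.2144  0.0785]
```

The softest is the middle (11.3 / 4.2 / 13.3 N). I lift, then move over the outer part of the middle tag.

Request:
{"op": "drive_tool", "data": {"deltas": [[0,0,-0.1,0,0,0],[0,0,-0.2,0,0,0],[-0.1,-0.12,-0.25,0,0,0],[-0.25,-0.3,-0.25,0,0,0],[-0.4,-0.48,-0.25,0,0,0],[-0.55,-0.66,-0.25,0,0,0],[-0.7,-0.83,-0.25,0,0,0],[-0.7,-0.83,-0.25,0,0,0]]}}

```text
t: 12.6
tool_pos: [0.4804, -0.0862, 0.1151]
tool_rot: [-3.141, -0.01, 0.005]
contact_force: [2.0, -0.0, 0.0]
opening: -0.005
grip_force: 0.0
```

Request:
{"op": "drive_tool", "data": {"deltas": [[0,0,0,0,0,0],[0,0,0.06,0,0,0],[0,0,0.12,0,0,0],[0,0,0.18,0,0,0],[0,0,0.24,0,0,0],[0,0,0.3,0,0,0],[0,0,0.3,0,0,0],[0,0,0.3,0,0,0]]}}

```text
t: 13.27
tool_pos: [0.484, -0.091, 0.0698]
tool_rot: [-3.141, -0.001, 0.003]
contact_force: [-0.6, 0.8, 0.0]
opening: 0.003
grip_force: 0.0
```

Request:
{"op": "drive_tool", "data": {"deltas": [[0,0,0.06,0,0,0],[0,0,0.12,0,0,0],[0,0,0.18,0,0,0],[0,0,0.24,0,0,0],[0,0,0.3,0,0,0],[0,0,0.34,0,0,0],[0,0,0.365,0,0,0],[0,0,0.365,0,0,0]]}}

```text
t: 13.93
tool_pos: [0.4841, -0.091, 0.016]
tool_rot: [3.141, 0.001, -0.002]
contact_force: [-13.0, 1.1, 36.8]
opening: -0.001
grip_force: 18.4
```

```bash
python3 -c "
from h import *
feel(5)"
```

```text
F [-10.92   1.47  28.54] sd [0.37 0.34 1.67] pos [ 0.4841 -0.091   0.0164]
```

On its stop, at 28 N. I retreat straight up.

Request:
{"op": "drive_tool", "data": {"deltas": [[0,0,-0.1,0,0,0],[0,0,-0.2,0,0,0],[0,0,-0.35,0,0,0],[0,0,-0.5,0,0,0],[0,0,-0.7,0,0,0],[0,0,-0.85,0,0,0],[0,0,-1,0,0,0],[0,0,-1,0,0,0]]}}

```text
t: 14.85
tool_pos: [0.4867, -0.0912, 0.1697]
tool_rot: [3.141, 0.001, 0.009]
contact_force: [1.0, -0.5, 0.3]
opening: 0.004
grip_force: 0.0
```

```bash
python3 - <<'E'
from h import *
feel(3); shot('side','d9'); C=cloud('d9')
for y0 in(.034,-.0905,-.2155):
    k=C[(C[:,0]>.46)&(C[:,0]<.53)&(abs(C[:,1]-y0)<.03)&(C[:,2]>.015)&(C[:,2]<.08)]
    print(len(k),np.percentile(k,[1,50,99],axis=0).round(3).tolist())
cv2.imwrite('pics/m9.png',cv2.resize(cv2.imread('pics/d9.png')[150:310,240:420],(675,600),interpolation=2))
E
```

```text
F [-0.15  0.24 -0.24] sd [0.33 0.12 0.13] pos [ 0.4851 -0.0912  0.1666]
198 [[0.489, 0.017, 0.036], [0.509, 0.035, 0.05], [0.53, 0.052, 0.063]]
191 [[0.479, -0.108, 0.025], [0.504, -0.09, 0.029], [0.529, -0.074, 0.031]]
111 [[0.488, -0.233, 0.037], [0.508, -0.213, 0.05], [0.529, -0.198, 0.061]]
```

View pics/m9.png

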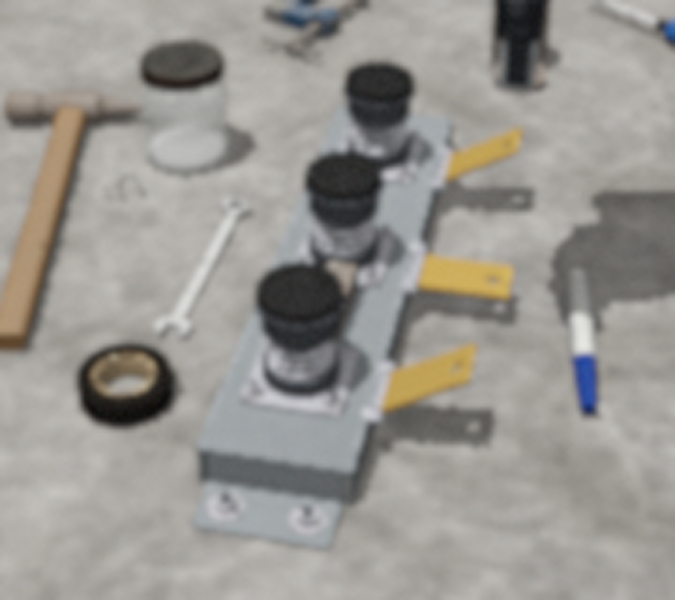

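The middle tag lies flat at (465,275), with its face level at z≈0.029. The left and right tags still stand, and the loose things are where they were.

```bash
python3 -c "
from h import *
print(job.sign_off())"
```

```text
the job is handed in; nothing more can be done
None
```

The middle mount is the soft one (4.2 N at about 8 mm, against 11.3 N left and 13.3 N right); its tag is pushed flat, the other two still stand, and the job is handed in, though sign-off returned no verdict.

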